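Rock the stopper out of a sealed housing's port and cover the port

TASK

Push the swivel's flat bar off the collar of the stopper in the housing's neck, then rock the stopper in the neck, leaning it first away from the side where the bar lay and then to the other side, until its bead has slipped past both sprung jaws; lift it out and put it in the small metal tray. Then turn the swivel on until its round disc covers the open neck. Do not pull the stopper straight: the loose housing must stay standing flat about where it is, and the other things on the bench are to be left alone.

Things in the scene. Friction and masses are not known exactly. Their poses are not given: they have to be found in the camera images.
- housing: Grey cast aluminium box, 130 (x) x 160 (y) x 60 mm, 2.2 kg, standing loose on rubber feet, 5 mm steel plate on top. Origin: centre of its underside; z up, x points away from its front, which has three round connectors. On the plate stand the neck, two black jaw blocks at the neck's +y and -y sides (91 mm above the bench, to 36 mm from the neck's axis) and the swivel's post.
- neck_rim (a point): Centre of the round neck's mouth, 94.5 mm above the bench, at x = 20 mm, y = 0 of the housing. Neck: 38 mm outside, 27 mm bore, 30 mm deep. In it two sprung steel jaws, at the housing's +y and -y sides, sit over the stopper's bead; each gives way at about 20 N of upward pull (both: about 40 N, twice the weight of the housing).
- stopper: Stopper, 98 mm tall, 60 g, round about z. Origin: centre of its small lower end, z up along it. To z = 26 mm: black tapered rubber, 13 mm diameter below, 25 mm above, with a 21 mm bead at z = 7 mm; to 31 mm: grey collar of 40 mm diameter, which sits on the neck's rim; then a 10 mm stem and, from z = 62 to 95 mm, a round grip of 16 mm diameter. Stands seated in the neck at the start.
- stopper_grip (a point): Centre of the stopper's 16 mm grip, on its axis, 80 mm above its lower end. Pushed 10 to 15 mm towards the housing's +y (about 8 N), the stopper tips over its collar's edge and the bead snaps past the -y jaw; that side stays up. Pushed 10 to 15 mm past upright the other way, the +y side snaps free too. Then it lifts out without force.
- stopper_collar (a point): Centre of the stopper's 40 mm collar, on its axis, 28.5 mm above its lower end.
- swivel (a joint): Swivel on the post, rad, growing clockwise seen from above, 0 to 2.1 (end stop); stays where left (0.06 N m friction). Near 0 (start) its flat bar lies over the collar's -y side and holds it down; from 0.4 to 1.3 bar and disc are clear of stopper and neck; at 2.1 its 40 mm disc is centred on the neck, 1.5 mm above the rim. A seated stopper stops the disc at about 1.45.
- pivot (a point): The swivel's vertical axis, at the top face of its bar, 106.5 mm above the bench, at x = -42 mm, y = 0 of the housing (62 mm from the neck's axis).
- bar_pin (a point): Centre of the black ball on top of the upright 8 mm pin at the end of the swivel's bar, 105 mm from the pivot; 132 mm above the bench. The pin stands 26 mm above the bar, which is 11 mm wide and 5 mm thick.
- disc_pin (a point): Centre of the black ball on top of the upright 8 mm pin in the centre of the swivel's disc, 62 mm from the pivot; 126.5 mm above the bench. The pin stands 26 mm above the disc, which is 4 mm thick.
- tray: Small open steel tray, 105 (x) x 135 (y) x 18 mm, walls and floor 4 to 5 mm, fixed to the bench. Origin: centre of its underside, z up. Room: a black box, 180 x 160 mm, with a tall towel roll on it stands beyond the housing, centred at x = 0.72, y = -0.16 m; between tray and housing travel on the robot's side of it.
- spool: White spool, 54 mm diameter, 47 mm tall, bystander. Origin: centre of its underside.
- screwdriver: Red-handled screwdriver, 153 mm long, lying on the bench, bystander. Origin: at its middle, underside.
- multimeter: Multimeter in an orange case, 150 x 72 x 46 mm, bystander. Origin: centre of its underside.
Mind the look-alikes: they are no part of the job. What is shaped like the stopper but orange, pink or purple is not meant.

How it is judged:
By the outcome, as a careful person would: the job done as asked, in the order asked, and still so for the second after the job is handed in, with the robot touching nothing.
It also fails if it takes over 64 s, if anything falls off the work surface, if the arm or the gripper's body presses on something with over 40 N, if the wrist force passes 120 N, or if a joint passes its speed limit or range.

ROBOT

A 7-joint arm with a two-finger parallel gripper is mounted at the origin on a cart in front of the work surface, level with it; the furniture and walls round the work are solid. World frame = base frame: x ahead of the robot, y to its left, z up, the work surface at z = 0. Lengths are in m, angles in rad, forces in N, time in s.
With the tool pointing down it reaches from about 0.425 to 0.925 m from the base axis. Payload 6.8 kg.
Tool frame: the origin (TCP) lies at the very end of the fingers, on their centre line; the grasp point (between the pads) lies bot.pinch_z behind it (bot.pinch_z is the distance from the TCP to the grasp point, in m); z points along the fingers, y is the line along which they close (so a half turn about z gives the same grasp; the last joint's range is limited). The gripper opens to 88 mm and grips with 3 to 60 N. Pads are 20 mm wide; open, the fingers measure 115 mm over their backs; the gripper's body (75 mm by 178 mm) begins 61 mm behind the grasp point.
Start: joints at [0.996, 0.477, 0.022, 1.555, -0.011, 1.109, -0.083], TCP at [0.304, -0.603, 0.223] pointing down, gripper open.
Joint ranges: [-2.96, 2.96], [-0.34, 2.1], [-1.41, 1.46], [0.24, 2.44], [-1.37, 4.51], [0.17, 1.92], [-2.96, 2.96]. Speed limits (rad/s): [2.39, 2.39, 3.14, 3.14, 3.14, 3.14, 3.14].

INTERFACE

Orientations are given as a unit quaternion [x, y, z, w].
In Python, from rig import readout, cams, bot gives the robot as it stands.
- The arm moves only by the tool drive_tool, never from a script. Its argument "targets" is a list of rows, each an object with "translation": the shift along the world's x, y, z in units of 40 mm (1.0 is 40 mm), a list of three; "turn": the turn, a rotation vector about the world's x, y, z in degrees, a list of three. In form: [{"translation": [dx, dy, dz], "turn": [wx, wy, wz]}, ...]. A call has 1 to 20 rows; each row shifts and turns the commanded pose from where the row before left it; what a row does not reach is not made up. A row lasts 1/10 s, in which the tool goes at most 50 mm and 8.59 degrees, less where a joint would pass 70% of its speed; a pose out of reach is approached as far as the arm can. A call is refused whole if a number of a shift passes 1 or a number of a turn 8.59, either way. A call with a gripper value outside its range is refused whole. "grip" is the gripper's target within -1 to 1 (fully open at 1, half-way at 0, shut at -1), set as the call begins (left out, the last holds). The fingers move at their own pace and stop on an object; "squeeze" is the grip in N (left out, the last holds). Time passes only in rows, so rows that do not move let the fingers close. It gives the time, the measured TCP pose, the force, the opening and the grip force at its end, in the units of the state.
- readout.read_state(): the state, without advancing time (a new reading comes with each control period).
- cams.grab_frame(name): name is "scene" or "top" or "wrist"; returns (picture, depth): 400x640x3 uint8, blue, green, red; 400x640 float32, m along the optical axis (not along the pixel's ray), 0 where there is no reading.
- cams.camera_params(name): a dict with "fov_y" (degrees; the focal length in pixels is half the picture's height over the tangent of half this angle, whatever the lens; pixels are square), "cx", "cy" (the principal point, pixels), "rvec" (rotation vector, rad) and "tvec" (3), from world to camera coordinates, as OpenCV has them; the wrist camera has in their place "T_tool_cam" (4x4, takes a point from camera to tool coordinates, whose origin is the TCP and whose axes are the flange's). Camera axes: x right, y down, z forward; pixel columns grow to the right and rows downward; lengths in m; the calibration is good to about 2 mm. A picture is of the moment at which its call begins: read the wrist's pose just before it. camera_params takes no time and is no camera call.
- bot.hand_in(): hands the job in; it is judged then, once.
The state is a dict: "clock": time; "joint_positions": joint angles; "joint_velocities": joint speeds; "joint_torque": joint torques, N m; "tcp_pos": TCP position; "tcp_rot": TCP orientation; "wrist_force": force on the tool from outside, world axes, zero at the start; "wrist_torque": the same for the moment, N m; "finger_gap": finger opening in m; "finger_force": force on a finger pad.
Only numpy, scipy, OpenCV 4.12 (cv2) and the standard library are available. Lean on these libraries where they do the work, as an engineer would, in place of code of your own. Each camera call takes 0.05 s, during which the arm holds its last target. There are 200 camera calls.

## Working session

There is one attempt and no reset: what is moved stays moved. The work goes in short steps, Python scripts to look and compute and a tool call to move; the robot and the scene stay as the last step left them, time stands still between calls to the robot, and variables do not carry over. Pictures are saved under pics/ and viewed, at most 10 in all, crops included, and the job is handed in when it is done.

Besides the shell and the picture viewer there is one more tool, called after "Emit:" as name([rows], argument=value, ...), one row to a line, values as JSON. drive_tool: Moves the arm, as the interface text tells. Its arguments: {"type":"object","properties":{"targets":{"type":"array","items":{"type":"object","properties":{"translation":{"type":"array","items":{"type":"number"}},"turn":{"type":"array","items":{"type":"number"}}}}},"grip":{"type":"number"},"squeeze":{"type":"number"}},"required":["targets"]}

```bash
ls; mkdir -p pics; cat > h.py <<'E'
import numpy as np, cv2
from rig import readout, cams, bot
from scipy.spatial.transform import Rotation as R
def grab(n,tag=None):
    s=readout.read_state(); p=cams.camera_params(n); im,d=cams.grab_frame(n)
    if tag: cv2.imwrite(f'pics/{tag}.png',im)
    f=200/np.tan(np.radians(p['fov_y'])/2)
    if n=='wrist':
        T=np.eye(4);T[:3,:3]=R.from_quat(s['tcp_rot']).as_matrix();T[:3,3]=s['tcp_pos'];T=T@np.array(p['T_tool_cam'])
    else:
        M=R.from_rotvec(np.ravel(p['rvec'])).as_matrix();T=np.eye(4);T[:3,:3]=M.T;T[:3,3]=-M.T@np.ravel(p['tvec'])
    return im,d,(f,p['cx'],p['cy'],T)
def ray_z(c,u,v,z):
    f,cx,cy,T=c; d=T[:3,:3]@np.array([(u-cx)/f,(v-cy)/f,1]); o=T[:3,3]
    return o+d*(z-o[2])/d[2]
def pt(c,u,v,dep):
    f,cx,cy,T=c; return T[:3,:3]@(np.array([(u-cx)/f,(v-cy)/f,1])*dep)+T[:3,3]
def proj(c,P):
    f,cx,cy,T=c; q=T[:3,:3].T@(np.array(P)-T[:3,3]); return q[:2]/q[2]*f+[cx,cy]
E
python3 - <<'E'
from h import *
for n in('scene','top'):
    im,d,c=grab(n,n+'0'); print(n,c[0],c[1:3],c[3].round(3).tolist())
print(readout.read_state(), bot.pinch_z, cams.camera_params('wrist'), cams.camera_params('scene').keys())
E
```

```text
pics
scene 364.0346089304314 (317.5088119526788, 196.13888640627698) [[-0.883, -0.221, 0.414, 0.129], [-0.469, 0.417, -0.778, 0.503], [-0.0, -0.882, -0.472, 0.514], [0.0, 0.0, 0.0, 1.0]]
top 404.507285738929 (327.315292500643, 196.37595734435243) [[0.074, -0.974, 0.212, 0.245], [-0.997, -0.071, 0.022, -0.152], [-0.006, -0.213, -0.977, 1.162], [0.0, 0.0, 0.0, 1.0]]
{'clock': 0.1, 'joint_positions': array([ 0.99590068,  0.47772644,  0.0223397 ,  1.55634433, -0.01148206,
        1.10929314, -0.08311319]), 'joint_velocities': array([-0.00100285, -0.00158522,  0.00190574, -0.00318346,  0.00077313,
       -0.00114658,  0.00124992]), 'joint_torque': array([ 5.33327402e-03, -5.84091210e+01,  1.54063214e+00, -2.73312700e+01,
       -5.42147853e-02,  1.31480672e-02,  2.54239092e-05]), 'tcp_pos': array([ 0.30351037, -0.6023071 ,  0.22177634]), 'tcp_rot': array([ 9.72883791e-01,  2.31293004e-01, -2.54690933e-04, -7.81046668e-04]), 'wrist_force': array([ 0.0426929 ,  0.43798795, -0.93368526]), 'wrist_torque': array([ 0.00895217, -0.02652028, -0.03901995]), 'finger_force': 0.0, 'finger_gap': 0.0879072868749229} 0.0187 {'fov_y': 61.4380263533795, 'cx': 321.54730292225383, 'cy': 199.96673881741802, 'T_tool_cam': array([[ 4.43627941e-04, -9.57071353e-01, -2.89852080e-01,
         7.95998518e-02],
       [ 9.99999898e-01,  4.49209314e-04,  4.72742165e-05,
        -2.10799456e-04],
       [ 8.49594555e-05, -2.89852071e-01,  9.57071455e-01,
        -1.61907558e-01],
       [ 0.00000000e+00,  0.00000000e+00,  0.00000000e+00,
         1.00000000e+00]])} dict_keys(['fov_y', 'cx', 'cy', 'rvec', 'tvec'])
```

View pics/top0.png

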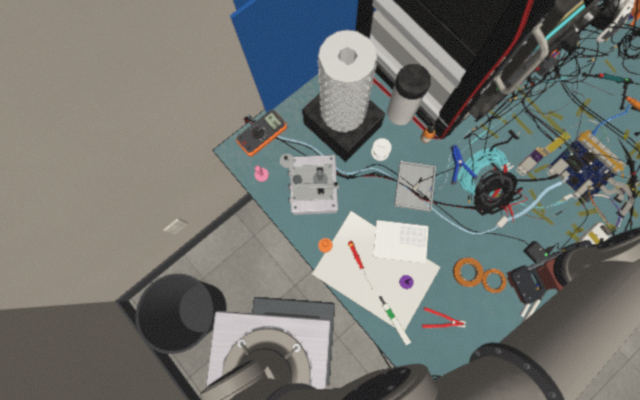

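View pics/scene0.png

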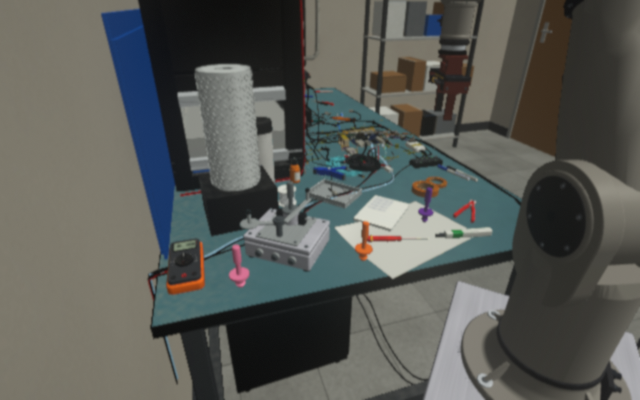

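Candidates: housing unit with grey stopper about top(320,175); look-alikes pink (261,174), orange (325,245), purple (406,282). The tray is at (415,185), the black box and roll at (345,100). I'll check in a close crop.

```bash
python3 - <<'E'
from h import *
a=cv2.imread('pics/top0.png')[140:225,230:450]; b=cv2.imread('pics/scene0.png')[150:275,220:380]
a=cv2.resize(a,(780,300),interpolation=3); b=cv2.resize(b,(384,300),interpolation=3)
o=np.zeros((600,780,3),np.uint8);o[:300]=a;o[300:,:384]=b
cv2.imwrite('pics/c1.png',o)
im,d,c=grab('top')
for n,u,v,z in(('house',314,184,.065),('tray',415,185,.01)): print(n,ray_z(c,u,v,z))
E
```

```text
house [ 0.51578628 -0.08825544  0.065     ]
tray [ 0.547882   -0.38031215  0.01      ]
```

View pics/c1.png

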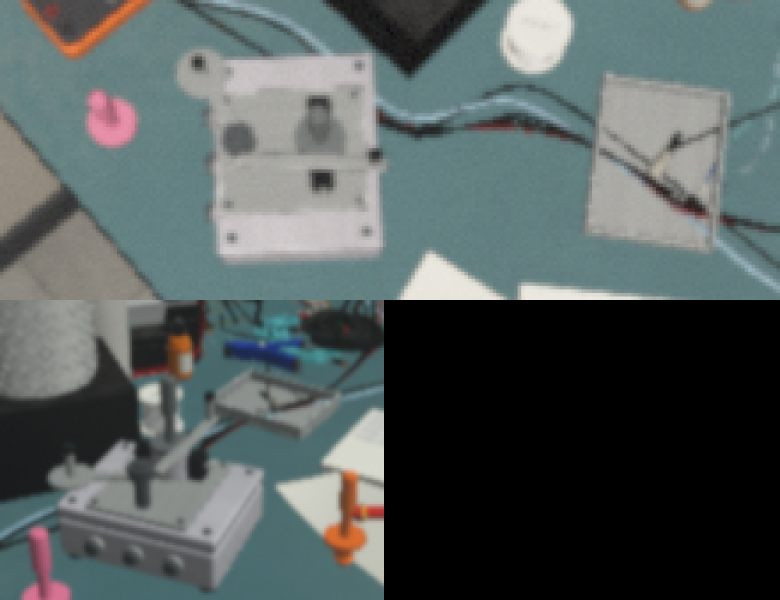

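The crop shows the housing with connectors on the image left, so housing +x ≈ world −y and +y ≈ world +x. The grey stopper is at top≈(320,172), pivot ≈(297,179), bar pin ≈(336,184) with the bar on the robot side of the collar, and disc pin ≈(286,157). The grey stopper on the housing is the one meant.

```bash
python3 - <<'E'
from h import *
im,d,c=grab('top')
for n,u,v,z in(('pivot',297.1,178.9,.1065),('barpin',336,184.3,.132),('disc',285.9,157.5,.1265),('boxcorner',347,157,.06),('roll',348,55,.3)): print(n,ray_z(c,u,v,z).round(4))
s=bot
hsv=cv2.cvtColor(im,cv2.COLOR_BGR2HSV)
for t,(u,v) in dict(tl=(400,162),tr=(436,166),bl=(395,207),br=(432,210)).items(): print(t,ray_z(c,u,v,.018).round(3))
E
```

```text
pivot [ 0.5164 -0.0441  0.1065]
barpin [ 0.5026 -0.1498  0.132 ]
disc [ 0.568  -0.0109  0.1265]
boxcorner [ 0.6028 -0.1753  0.06  ]
roll [ 0.7762 -0.1565  0.3   ]
tl [ 0.612 -0.333  0.018]
tr [ 0.608 -0.439  0.018]
bl [ 0.476 -0.323  0.018]
br [ 0.475 -0.429  0.018]
```

Emit:
drive_tool([
  {"translation": [0, 0, 0.8], "turn": [0, 0, 0]},
  {"translation": [0.3, 0.78, 0.12], "turn": [0, 0, 4]},
  {"translation": [0.3, 0.78, 0.12], "turn": [0, 0, 4]},
  {"translation": [0.3, 0.78, 0.12], "turn": [0, 0, 4]},
  {"translation": [0.3, 0.78, 0.12], "turn": [0, 0, 4]},
  {"translation": [0.3, 0.78, 0.12], "turn": [0, 0, 4]},
  {"translation": [0.3, 0.78, 0.12], "turn": [0, 0, 4]},
  {"translation": [0.3, 0.78, 0.12], "turn": [0, 0, 4]},
  {"translation": [0.3, 0.78, 0.12], "turn": [0, 0, 4]},
  {"translation": [0.3, 0.78, 0.12], "turn": [0, 0, 4]},
  {"translation": [0.3, 0.78, 0.12], "turn": [0, 0, 4]},
  {"translation": [0.3, 0.78, 0.12], "turn": [0, 0, 4]},
  {"translation": [0.3, 0.78, 0.12], "turn": [0, 0, 4]},
  {"translation": [0.3, 0.78, 0.12], "turn": [0, 0, 4]},
  {"translation": [0.3, 0.78, 0.12], "turn": [0, 0, 4]},
  {"translation": [0.3, 0.78, 0.12], "turn": [0, 0, 4]},
  {"translation": [0.3, 0.78, 0.12], "turn": [0, 0, 3.2]},
  {"translation": [0, 0, 0], "turn": [0, 0, 0]},
  {"translation": [0, 0, 0], "turn": [0, 0, 0]},
], grip=-1)

```text
clock: 2.1
tcp_pos: [0.4958, -0.1028, 0.3315]
tcp_rot: [0.707, 0.707, -0.0, 0.0]
wrist_force: [-0.3, -1.1, 0.0]
finger_gap: 0.0005
finger_force: 0.0
```

```bash
python3 - <<'E'
from h import *
im,d,c=grab('wrist','w1')
for P in((.5164,-.0441,.1065),(.5026,-.1498,.132),(.568,-.0109,.1265)): print(proj(c,P))
print(c[3].round(3).tolist(), readout.read_state()['joint_positions'])
E
```

```text
[340.26362302 117.81128111]
[327.67730371 214.61830182]
[391.81780739  85.94809287]
[[1.0, 0.001, 0.0, 0.495], [0.002, -0.957, -0.29, -0.023], [0.0, 0.29, -0.957, 0.493], [0.0, 0.0, 0.0, 1.0]] [ 0.48344809  0.13586239 -0.44217354  1.7829316   0.06196456  1.2368186
  0.02329585]
```

View pics/w1.png

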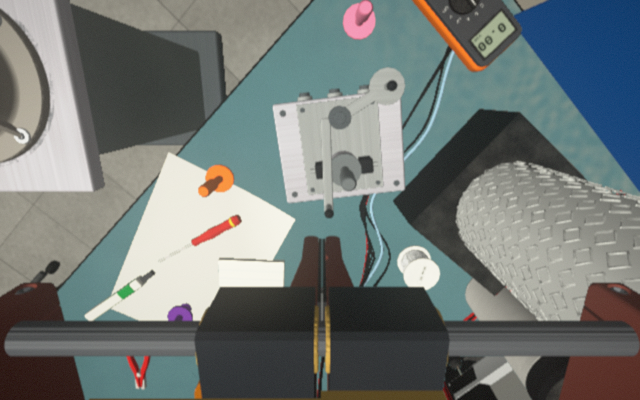

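Wrist view: pivot (340,117), bar pin ball (329,212), disc pin (390,86), grey grip top (349,183), jaw blocks (322,170)/(365,164). All agree with the estimates.

```bash
python3 - <<'E'
from h import *
im,d,c=grab('wrist')
cv2.imwrite('pics/w1c.png',cv2.resize(im[70:230,260:420],(600,600),interpolation=cv2.INTER_CUBIC))
for n,u,v,z in(('pivot',340,117.5,.1065),('bar',329,212.5,.132),('disc',390,86,.1265),('griptop',349,183,.166)): print(n,ray_z(c,u,v,z).round(4))
E
```

```text
pivot [ 0.5158 -0.045   0.1065]
bar [ 0.5035 -0.1484  0.132 ]
disc [ 0.5658 -0.0123  0.1265]
griptop [ 0.5226 -0.1055  0.166 ]
```

View pics/w1c.png

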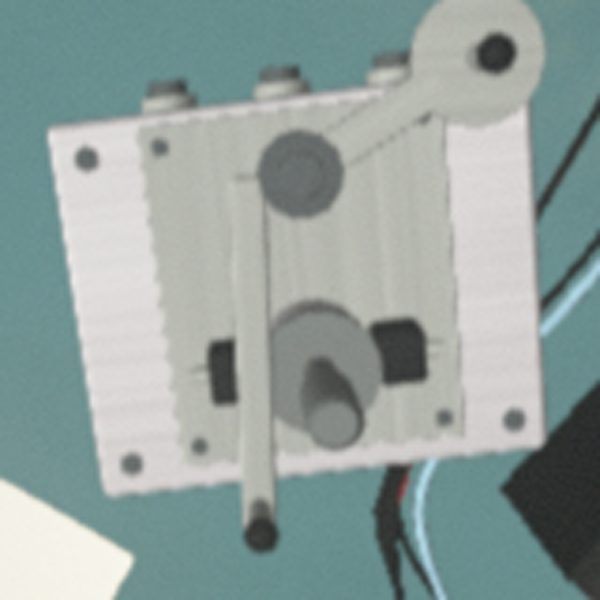

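Emit:
drive_tool([
  {"translation": [0.41, -0.59, -0.4], "turn": [0, 0, 0]},
  {"translation": [0.42, -0.59, -0.4], "turn": [0, 0, 0]},
  {"translation": [0, 0, -0.9], "turn": [0, 0, 0]},
  {"translation": [0, 0, -0.9], "turn": [0, 0, 0]},
  {"translation": [0, 0, -0.9], "turn": [0, 0, 0]},
  {"translation": [0, 0, -0.9], "turn": [0, 0, 0]},
  {"translation": [0, 0, -0.6], "turn": [0, 0, 0]},
  {"translation": [0, 0, -0.45], "turn": [0, 0, 0]},
  {"translation": [0, 0, 0], "turn": [0, 0, 0]},
  {"translation": [0, 0, 0], "turn": [0, 0, 0]},
])

```text
clock: 3.2
tcp_pos: [0.5287, -0.1518, 0.1136]
tcp_rot: [0.708, 0.706, -0.0, -0.0]
wrist_force: [0.2, -0.3, 1.5]
finger_gap: 0.0001
finger_force: 0.0
```

Emit:
drive_tool([
  {"translation": [-0.2, 0.03, 0], "turn": [0, 0, 0]},
  {"translation": [-0.2, 0.03, 0], "turn": [0, 0, 0]},
  {"translation": [-0.2, 0.03, 0], "turn": [0, 0, 0]},
  {"translation": [-0.2, 0.03, 0], "turn": [0, 0, 0]},
  {"translation": [-0.2, 0.03, 0], "turn": [0, 0, 0]},
  {"translation": [-0.2, 0.03, 0], "turn": [0, 0, 0]},
  {"translation": [-0.17, 0.17, 0], "turn": [0, 0, 0]},
  {"translation": [-0.17, 0.17, 0], "turn": [0, 0, 0]},
  {"translation": [-0.17, 0.17, 0], "turn": [0, 0, 0]},
  {"translation": [-0.17, 0.17, 0], "turn": [0, 0, 0]},
  {"translation": [0, 0, 0], "turn": [0, 0, 0]},
  {"translation": [0.1, -0.1, 0], "turn": [0, 0, 0]},
])

```text
clock: 4.4
tcp_pos: [0.4574, -0.1199, 0.1134]
tcp_rot: [0.707, 0.707, -0.0, -0.0]
wrist_force: [-0.4, -0.6, -0.7]
finger_gap: 0.0007
finger_force: 0.0
```

Emit:
drive_tool([
  {"translation": [0, 0, 0.9], "turn": [0, 0, 0]},
  {"translation": [0, 0, 0.9], "turn": [0, 0, 3.2]},
  {"translation": [0, 0, 0.9], "turn": [0, 0, 3.2]},
  {"translation": [0.3, 0.1, 0.9], "turn": [0, 0, 0]},
  {"translation": [0.3, 0.1, 0.9], "turn": [0, 0, 0]},
  {"translation": [0.3, 0.1, 0.9], "turn": [0, 0, 0]},
  {"translation": [0, 0, 0], "turn": [0, 0, 0]},
  {"translation": [0, 0, 0], "turn": [0, 0, 0]},
], grip=0, squeeze=10)

```text
clock: 5.2
tcp_pos: [0.4944, -0.1089, 0.3298]
tcp_rot: [0.667, 0.745, 0.0, 0.0]
wrist_force: [-0.0, -0.2, -1.5]
finger_gap: 0.0438
finger_force: 0.0
```

```bash
python3 - <<'E'
from h import *
im,d,c=grab('wrist')
u,v=proj(c,(.5227,-.1066,.12)); u,v=int(u)-80,int(v)-110; print(u,v)
cv2.imwrite('pics/w2c.png',cv2.resize(im[v:v+160,u:u+160],(600,600),interpolation=cv2.INTER_CUBIC))
print(proj(c,(.5227,-.1066,.166)), proj(c,(.5158,-.045,.1065)))
E
```

```text
266 62
[350.0611888  182.76355202] [346.98913087 115.6519671 ]
```

View pics/w2c.png

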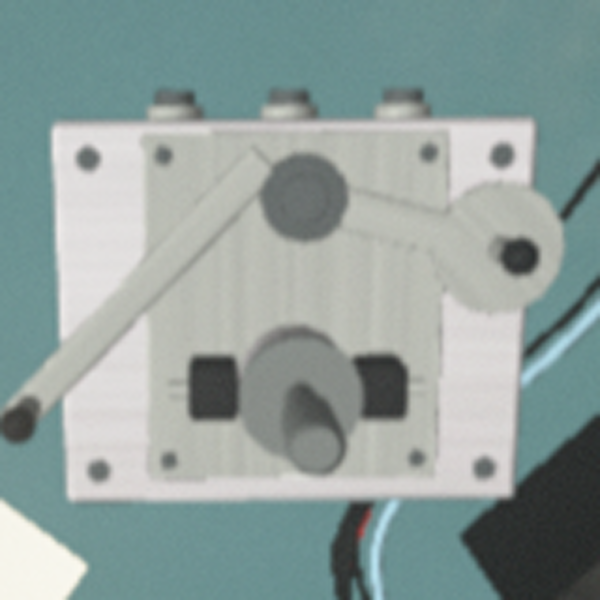

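Emit:
drive_tool([
  {"translation": [0.35, 0.05, -0.5], "turn": [0, 0, 0]},
  {"translation": [0.36, 0.05, -0.5], "turn": [0, 0, 0]},
  {"translation": [0, 0, 0], "turn": [0, 0, 0]},
  {"translation": [0, 0, -0.8], "turn": [0, 0, 0]},
  {"translation": [0, 0, -0.8], "turn": [0, 0, 0]},
  {"translation": [0, 0, -0.8], "turn": [0, 0, 0]},
  {"translation": [0, 0, -0.8], "turn": [0, 0, 0]},
  {"translation": [0, 0, -0.5], "turn": [0, 0, 0]},
  {"translation": [0, 0, -0.25], "turn": [0, 0, 0]},
  {"translation": [0, 0, 0], "turn": [0, 0, 0]},
  {"translation": [0, 0, 0], "turn": [0, 0, 0]},
], grip=-0.32)

```text
clock: 6.35
tcp_pos: [0.5226, -0.1046, 0.1324]
tcp_rot: [0.667, 0.745, 0.0, 0.0]
wrist_force: [0.5, -0.5, 0.8]
finger_gap: 0.0301
finger_force: 0.0
```

Lean toward housing +y: 7 mm of free play, then about 11 mm of push.

Emit:
drive_tool([
  {"translation": [0.1, 0.01, 0], "turn": [0, 0, 0]},
  {"translation": [0.08, 0.01, 0], "turn": [0, 0, 0]},
  {"translation": [0.05, 0.005, 0], "turn": [0, 0, 0]},
  {"translation": [0.05, 0.005, 0], "turn": [0, 0, 0]},
  {"translation": [0.05, 0.005, 0], "turn": [0, 0, 0]},
  {"translation": [0.05, 0.005, 0], "turn": [0, 0, 0]},
  {"translation": [0, 0, 0], "turn": [0, 0, 0]},
])

```text
clock: 7.05
tcp_pos: [0.5367, -0.1029, 0.1312]
tcp_rot: [0.667, 0.745, -0.001, -0.001]
wrist_force: [-3.4, 0.0, 2.7]
finger_gap: 0.0298
finger_force: 1.7
```

Emit:
drive_tool([
  {"translation": [0.05, 0.005, 0], "turn": [0, 0, 0]},
  {"translation": [0.025, 0.003, 0], "turn": [0, 0, 0]},
  {"translation": [0, 0, 0], "turn": [0, 0, 0]},
])

```text
clock: 7.35
tcp_pos: [0.538, -0.1029, 0.131]
tcp_rot: [0.667, 0.745, -0.002, -0.002]
wrist_force: [-9.0, 0.4, 6.0]
finger_gap: 0.0299
finger_force: 4.1
```

Emit:
drive_tool([
  {"translation": [0.05, 0.005, 0], "turn": [0, 0, 0]},
  {"translation": [0.05, 0.005, 0], "turn": [0, 0, 0]},
  {"translation": [0, 0, 0], "turn": [0, 0, 0]},
])

```text
clock: 7.65
tcp_pos: [0.5443, -0.1021, 0.1314]
tcp_rot: [0.667, 0.745, -0.0, -0.0]
wrist_force: [-2.7, 0.2, 2.3]
finger_gap: 0.03
finger_force: 1.7
```

Emit:
drive_tool([
  {"translation": [0.05, 0.005, 0], "turn": [0, 0, 0]},
  {"translation": [0.05, 0.005, 0], "turn": [0, 0, 0]},
  {"translation": [0, 0, 0], "turn": [0, 0, 0]},
])

```text
clock: 7.95
tcp_pos: [0.5477, -0.1018, 0.1313]
tcp_rot: [0.667, 0.745, -0.001, -0.001]
wrist_force: [-6.2, -1.0, 3.7]
finger_gap: 0.0298
finger_force: 2.7
```

Emit:
drive_tool([
  {"translation": [-0.1, -0.01, 0], "turn": [0, 0, 0]},
  {"translation": [-0.1, -0.01, 0], "turn": [0, 0, 0]},
  {"translation": [-0.1, -0.01, 0], "turn": [0, 0, 0]},
  {"translation": [-0.1, -0.01, 0], "turn": [0, 0, 0]},
  {"translation": [-0.1, -0.01, 0], "turn": [0, 0, 0]},
  {"translation": [-0.1, -0.01, 0], "turn": [0, 0, 0]},
  {"translation": [-0.1, -0.01, 0], "turn": [0, 0, 0]},
  {"translation": [-0.1, -0.01, 0], "turn": [0, 0, 0]},
  {"translation": [0, 0, 0], "turn": [0, 0, 0]},
])

```text
clock: 8.85
tcp_pos: [0.5157, -0.105, 0.1314]
tcp_rot: [0.667, 0.745, -0.0, -0.0]
wrist_force: [-0.6, 0.4, -0.2]
finger_gap: 0.0295
finger_force: 0.0
```

Emit:
drive_tool([
  {"translation": [-0.1, -0.01, 0], "turn": [0, 0, 0]},
  {"translation": [-0.05, -0.005, 0], "turn": [0, 0, 0]},
  {"translation": [-0.05, -0.005, 0], "turn": [0, 0, 0]},
  {"translation": [0, 0, 0], "turn": [0, 0, 0]},
])

```text
clock: 9.25
tcp_pos: [0.5081, -0.1058, 0.1315]
tcp_rot: [0.667, 0.745, -0.0, -0.0]
wrist_force: [0.4, -0.3, 0.5]
finger_gap: 0.0298
finger_force: 0.0
```

Emit:
drive_tool([
  {"translation": [-0.05, -0.005, 0], "turn": [0, 0, 0]},
  {"translation": [-0.05, -0.005, 0], "turn": [0, 0, 0]},
  {"translation": [0, 0, 0], "turn": [0, 0, 0]},
])

```text
clock: 9.55
tcp_pos: [0.5041, -0.1061, 0.1314]
tcp_rot: [0.667, 0.745, -0.0, -0.0]
wrist_force: [0.2, 0.6, -0.3]
finger_gap: 0.0297
finger_force: 0.0
```

```bash
python3 - <<'E'
from h import *
im,d,c=grab('wrist')
print(proj(c,(.5227,-.1066,.166)))
im2,d2,c2=grab('scene')
a=im[0:400,120:520]; b=cv2.resize(im2[140:280,210:350],(400,400),interpolation=3)
cv2.imwrite('pics/w3.png',np.hstack([a,b]))
E
```

```text
[364.58272229 297.0082387 ]
```

View pics/w3.png

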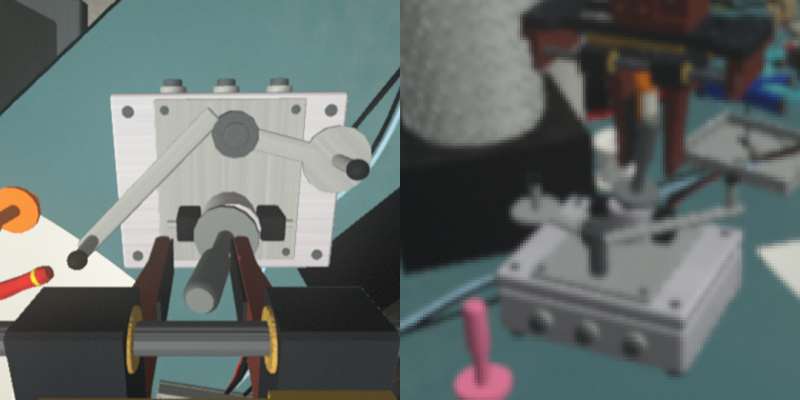

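The picture shows the stopper leaning to −y (grip at left-crop (205,290)) with no force, so the +y side may be free already. I'll push a little further to check.

Emit:
drive_tool([
  {"translation": [-0.05, -0.005, 0], "turn": [0, 0, 0]},
  {"translation": [-0.05, -0.005, 0], "turn": [0, 0, 0]},
  {"translation": [0, 0, 0], "turn": [0, 0, 0]},
])

```text
clock: 9.95
tcp_pos: [0.5001, -0.1065, 0.1315]
tcp_rot: [0.667, 0.745, -0.0, -0.0]
wrist_force: [-0.3, 0.1, 0.7]
finger_gap: 0.03
finger_force: 0.1
```

Emit:
drive_tool([
  {"translation": [-0.05, -0.005, 0], "turn": [0, 0, 0]},
  {"translation": [-0.025, -0.003, 0], "turn": [0, 0, 0]},
  {"translation": [0, 0, 0], "turn": [0, 0, 0]},
])

```text
clock: 10.25
tcp_pos: [0.4973, -0.1069, 0.1315]
tcp_rot: [0.667, 0.745, 0.0, 0.0]
wrist_force: [-0.3, 0.8, 1.5]
finger_gap: 0.0298
finger_force: 0.2
```

Emit:
drive_tool([
  {"translation": [0.15, 0.015, 0], "turn": [0, 0, 0]},
  {"translation": [0.15, 0.015, 0], "turn": [0, 0, 0]},
  {"translation": [0.15, 0.015, 0], "turn": [0, 0, 0]},
  {"translation": [0.15, 0.015, 0], "turn": [0, 0, 0]},
  {"translation": [0, 0, 0], "turn": [0, 0, 0]},
])

```text
clock: 10.75
tcp_pos: [0.5225, -0.104, 0.1314]
tcp_rot: [0.667, 0.745, 0.0, 0.0]
wrist_force: [-0.9, -0.1, -0.8]
finger_gap: 0.03
finger_force: 0.0
```

Emit:
drive_tool([
  {"translation": [0, 0, 0], "turn": [0, 0, 0]},
  {"translation": [0, 0, 0], "turn": [0, 0, 0]},
  {"translation": [0, 0, 0], "turn": [0, 0, 0]},
  {"translation": [0, 0, 0], "turn": [0, 0, 0]},
  {"translation": [0, 0, 0], "turn": [0, 0, 0]},
], grip=-1, squeeze=10)

```text
clock: 11.25
tcp_pos: [0.5213, -0.1045, 0.1315]
tcp_rot: [0.667, 0.745, -0.0, 0.0]
wrist_force: [0.3, 0.4, -0.2]
finger_gap: 0.0007
finger_force: 0.0
```

The fingers closed on nothing, so I'll look.

```bash
python3 - <<'E'
from h import *
im,d,c=grab('wrist')
im2,d2,c2=grab('scene')
a=im[0:400,120:520]; b=cv2.resize(im2[140:280,210:350],(400,400),interpolation=3)
cv2.imwrite('pics/w4.png',np.hstack([a,b]))
E
```

```text
(no output)
```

View pics/w4.png

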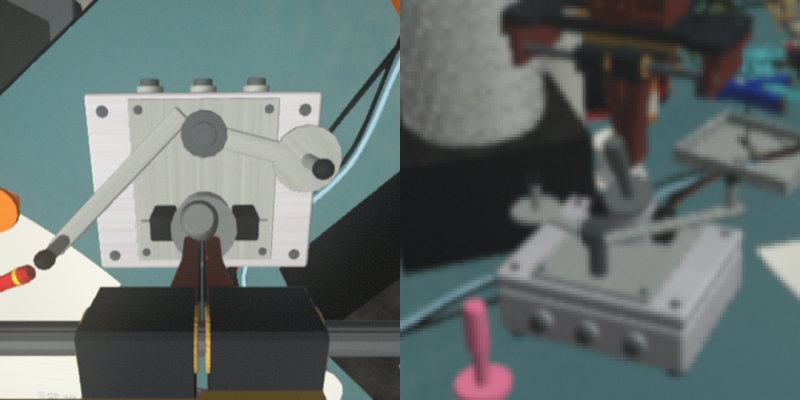

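The stopper now leans toward the pivot (grip top at left-crop (200,215)), beside the closed fingers. I'll locate it by depth.

```bash
python3 - <<'E'
from h import *
im,d,c=grab('wrist')
v,u=np.mgrid[160:300:1,270:380:1]; u=u.ravel();v=v.ravel(); dd=d[v,u]
f,cx,cy,T=c
P=(T[:3,:3]@(np.stack([(u-cx)/f,(v-cy)/f,np.ones(u.size)])*dd))+T[:3,3:]
P=P[:,dd>0].T
# housing coords
hx=np.array([.1115,-.994]);hy=np.array([.994,.1115]);n=np.array([.5227,-.1066])
q=np.c_[(P[:,:2]-n)@hx*1e3,(P[:,:2]-n)@hy*1e3,P[:,2]*1e3]
for lo in range(95,185,6):
    m=(q[:,2]>=lo)&(q[:,2]<lo+6)
    if m.sum()>3: print(lo,m.sum(),'x',np.percentile(q[m,0],[2,50,98]).round(),'y',np.percentile(q[m,1],[2,50,98]).round())
E
```

```text
95 319 x [-25. -22. -15.] y [-16.   3.  14.]
101 630 x [-18. -10.  -3.] y [-20.  10.  19.]
107 413 x [-7. -1.  5.] y [-18.  11.  18.]
131 97 x [-14. -14. -12.] y [-10.  -2.   7.]
137 210 x [-18. -14.  -9.] y [-10.  -1.   7.]
143 232 x [-19. -14.  -4.] y [-10.  -1.   7.]
149 288 x [-21. -14.   5.] y [-10.  -1.   7.]
155 281 x [-42. -14. -12.] y [-10.  -1.   7.]
161 1170 x [-42. -35. -13.] y [-10.  -2.   7.]
167 638 x [-35. -14. -12.] y [-11.  -2.   9.]
173 464 x [-15. -14. -12.] y [-12.  -1.  10.]
179 192 x [-15. -14. -12.] y [-12.  -2.  10.]
```

Emit:
drive_tool([
  {"translation": [0, -0.15, 0], "turn": [0, 0, 0]},
  {"translation": [0, 0, 0.5], "turn": [0, 0, 0]},
  {"translation": [0, 0, 0.8], "turn": [0, 0, 0]},
  {"translation": [0, 0, 0.8], "turn": [0, 0, 0]},
  {"translation": [0, 0, 0], "turn": [0, 0, 0]},
  {"translation": [0, 0, 0], "turn": [0, 0, 0]},
], grip=0)

```text
clock: 12.0
tcp_pos: [0.5216, -0.1109, 0.2159]
tcp_rot: [0.667, 0.745, 0.0, 0.001]
wrist_force: [-1.1, 0.5, -0.7]
finger_gap: 0.0431
finger_force: 0.0
```

```bash
cat > st.py <<'E'
from h import *
im,d,c=grab('wrist')
v,u=np.mgrid[60:330,230:420]; u=u.ravel();v=v.ravel(); dd=d[v,u]
f,cx,cy,T=c
P=((T[:3,:3]@(np.stack([(u-cx)/f,(v-cy)/f,np.ones(u.size)])*dd))+T[:3,3:])[:,dd>0].T
hx=np.array([.1115,-.994]);hy=np.array([.994,.1115]);n=np.array([.5227,-.1066])
q=np.c_[(P[:,:2]-n)@hx*1e3,(P[:,:2]-n)@hy*1e3,P[:,2]*1e3]
q=q[(abs(q[:,0])<50)&(abs(q[:,1])<45)]
for lo in range(97,190,6):
    m=(q[:,2]>=lo)&(q[:,2]<lo+6)
    if m.sum()>3: print(lo,m.sum(),'x',np.percentile(q[m,0],[2,50,98]).round(),'y',np.percentile(q[m,1],[2,50,98]).round())
s=readout.read_state(); print(s['tcp_pos'])
E
python3 st.py; python3 -c "
from h import *
im,d,c=grab('wrist'); cv2.imwrite('pics/w5.png',im[:,120:520])"
```

```text
97 300 x [-50. -19. -11.] y [-18.  13.  45.]
103 844 x [-50.  -7.   2.] y [-44. -10.  18.]
109 405 x [-6.  4. 10.] y [-15.   0.  15.]
115 11 x [-9. -8. -7.] y [-3.  1.  3.]
133 14 x [-19. -15. -14.] y [-6.  1.  7.]
139 36 x [-22. -17. -15.] y [-8. -0.  7.]
145 31 x [-24. -20. -18.] y [-8. -2.  6.]
151 38 x [-27. -23. -20.] y [-8. -1.  6.]
157 78 x [-41. -30. -23.] y [-9. -1.  6.]
163 442 x [-40. -34. -26.] y [-8. -1.  6.]
169 9 x [-32. -30. -30.] y [-3. -1.  1.]
[ 0.52087835 -0.11078836  0.21488996]
```

View pics/w5.png

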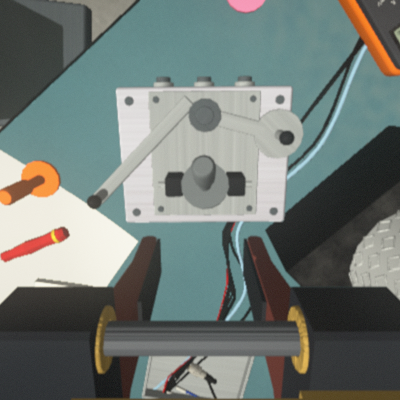

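Wrist view: the stopper is loose, stable, leaning toward the pivot (grip top at crop (204,165)), with housing and swivel undisturbed. I'll centre over the grip and close across the lean plane.

Emit:
drive_tool([
  {"translation": [-0.03, 0.37, 0], "turn": [0, 0, 0]},
  {"translation": [-0.03, 0.38, 0], "turn": [0, 0, 0]},
  {"translation": [0, 0, 0], "turn": [0, 0, 0]},
  {"translation": [0, 0, -0.5], "turn": [0, 0, 0]},
  {"translation": [0, 0, -0.5], "turn": [0, 0, 0]},
  {"translation": [0, 0, -0.5], "turn": [0, 0, 0]},
  {"translation": [0, 0, -0.4], "turn": [0, 0, 0]},
  {"translation": [0, 0, -0.24], "turn": [0, 0, 0]},
  {"translation": [0, 0, 0], "turn": [0, 0, 0]},
])

```text
clock: 13.0
tcp_pos: [0.5181, -0.0801, 0.1287]
tcp_rot: [0.667, 0.745, -0.001, -0.001]
wrist_force: [0.3, -1.0, -1.1]
finger_gap: 0.0439
finger_force: 0.0
```

Emit:
drive_tool([
  {"translation": [0, 0, 0], "turn": [0, 0, 0]},
  {"translation": [0, 0, 0], "turn": [0, 0, 0]},
  {"translation": [0, 0, 0], "turn": [0, 0, 0]},
  {"translation": [0, 0, 0], "turn": [0, 0, 0]},
  {"translation": [0, 0, 0], "turn": [0, 0, 0]},
  {"translation": [0, 0, 0], "turn": [0, 0, 0]},
], grip=-1, squeeze=15)

```text
clock: 13.6
tcp_pos: [0.5195, -0.0804, 0.1303]
tcp_rot: [0.667, 0.745, 0.0, 0.0]
wrist_force: [1.2, 0.2, 1.7]
finger_gap: 0.0158
finger_force: 15.0
```

Emit:
drive_tool([
  {"translation": [0, 0.06, 0.11], "turn": [0, 0, 0]},
  {"translation": [0, 0.06, 0.11], "turn": [0, 0, 0]},
  {"translation": [0, 0, 0], "turn": [0, 0, 0]},
])

```text
clock: 13.9
tcp_pos: [0.5192, -0.075, 0.1393]
tcp_rot: [0.667, 0.745, 0.0, 0.0]
wrist_force: [0.3, 0.0, -0.7]
finger_gap: 0.0155
finger_force: 15.0
```

Emit:
drive_tool([
  {"translation": [0, 0.1, 0.2], "turn": [0, 0, 0]},
  {"translation": [0, 0.1, 0.2], "turn": [0, 0, 0]},
  {"translation": [0, 0, 0.3], "turn": [0, 0, 0]},
  {"translation": [0, 0, 0.6], "turn": [0, 0, 0]},
  {"translation": [0, 0, 0.8], "turn": [0, 0, 0]},
  {"translation": [0, 0, 0.8], "turn": [0, 0, 0]},
  {"translation": [0, 0, 0], "turn": [0, 0, 0]},
])

```text
clock: 14.6
tcp_pos: [0.5218, -0.0673, 0.26]
tcp_rot: [0.667, 0.745, 0.003, 0.004]
wrist_force: [-0.3, 0.5, -0.4]
finger_gap: 0.0157
finger_force: 15.0
```

Emit:
drive_tool([
  {"translation": [-0.25, -0.3, 0], "turn": [0, 0, 6.63]},
  {"translation": [-0.25, -0.65, 0], "turn": [0, 0, 6.63]},
  {"translation": [-0.25, -0.65, 0], "turn": [0, 0, 6.63]},
  {"translation": [-0.25, -0.65, 0], "turn": [0, 0, 6.63]},
  {"translation": [0, -0.7, 0], "turn": [0, 0, 6.63]},
  {"translation": [0, -0.7, 0], "turn": [0, 0, 6.63]},
  {"translation": [0, -0.7, 0], "turn": [0, 0, 6.63]},
  {"translation": [0, -0.7, 0], "turn": [0, 0, 6.63]},
  {"translation": [0.3, -0.7, 0], "turn": [0, 0, 6.63]},
  {"translation": [0.3, -0.7, 0], "turn": [0, 0, 6.63]},
  {"translation": [0.3, -0.7, 0], "turn": [0, 0, 6.63]},
  {"translation": [0.3, -0.7, 0], "turn": [0, 0, 6.63]},
  {"translation": [0, 0, -0.5], "turn": [0, -8.4, 0]},
  {"translation": [0, 0, -0.5], "turn": [0, -8.4, 0]},
  {"translation": [0, 0, -0.5], "turn": [0, -8.4, 0]},
  {"translation": [0, 0, 0], "turn": [0, 0, 0]},
  {"translation": [0, 0, 0], "turn": [0, 0, 0]},
])

```text
clock: 16.3
tcp_pos: [0.5249, -0.382, 0.1937]
tcp_rot: [0.036, 0.976, 0.009, 0.216]
wrist_force: [1.0, 0.3, 0.7]
finger_gap: 0.0155
finger_force: 15.0
```

```bash
python3 - <<'E'
from h import *
im,d,c=grab('scene'); s=readout.read_state()
T=np.eye(4);T[:3,:3]=R.from_quat(s['tcp_rot']).as_matrix();T[:3,3]=s['tcp_pos']
print(s['tcp_pos'],T[:3,2].round(3),s['joint_positions'].round(2),s['finger_gap'])
g=T[:3,3]-T[:3,2]*bot.pinch_z
v,u=np.mgrid[0:400,0:640];P=(c[3][:3,:3]@(np.stack([(u-c[1])/c[0],(v-c[2])/c[0],0*u+1.]).reshape(3,-1)*d.ravel())+c[3][:3,3:]).T
q=P-g; m=(d.ravel()>0)&(abs(q[:,1])<.03)&(abs(q[:,0])<.12)&(q[:,2]<-.015)&(P[:,2]>.04)
q=q[m]
for lo in range(-110,-10,8):
    k=(q[:,2]*1e3>=lo)&(q[:,2]*1e3<lo+8)
    if k.sum()>2: print(lo,k.sum(),np.percentile(q[k,0]*1e3,[3,50,97]).round(),np.median(q[k,1]*1e3).round())
cr=proj(c,g).astype(int); x,y=cr-[60,45]; cv2.imwrite('pics/s6.png',cv2.resize(im[max(y,0):y+120,x:x+140],(700,600),interpolation=3))
E
```

```text
[ 0.52743056 -0.38192045  0.19553763] [ 0.425 -0.    -0.905] [ 1.21  0.41 -0.68  1.9   0.    0.56  2.12] 0.015579813611627299
-62 11 [41. 46. 55.] 6.0
-54 31 [20. 27. 53.] 7.0
-46 36 [24. 28. 50.] 6.0
-38 33 [19. 35. 41.] 5.0
-30 38 [-8. 33. 45.] 5.0
-22 23 [-12.  -3.   8.] 17.0
```

Emit:
drive_tool([
  {"translation": [0.15, 0, -0.7], "turn": [0, -8.4, 0]},
  {"translation": [0, 0, -0.8], "turn": [0, 0, 0]},
  {"translation": [0, 0, -0.8], "turn": [0, 0, 0]},
  {"translation": [0, 0, -0.7], "turn": [0, 0, 0]},
  {"translation": [0, 0, -0.3], "turn": [0, 0, 0]},
  {"translation": [0, 0, -0.2], "turn": [0, 0, 0]},
  {"translation": [0, 0, 0], "turn": [0, 0, 0]},
])

```text
clock: 17.05
tcp_pos: [0.5339, -0.3826, 0.0665]
tcp_rot: [0.033, 0.958, 0.01, 0.286]
wrist_force: [-0.8, -0.3, -0.6]
finger_gap: 0.016
finger_force: 15.0
```

Emit:
drive_tool([
  {"translation": [0, 0, -0.1], "turn": [0, 0, 0]},
  {"translation": [0, 0, -0.1], "turn": [0, 0, 0]},
  {"translation": [0, 0, 0], "turn": [0, 0, 0]},
])

```text
clock: 17.35
tcp_pos: [0.5334, -0.3826, 0.0594]
tcp_rot: [0.034, 0.958, 0.01, 0.286]
wrist_force: [-0.5, 1.1, -0.8]
finger_gap: 0.0159
finger_force: 15.0
```

Emit:
drive_tool([
  {"translation": [0, 0, -0.1], "turn": [0, 0, 0]},
  {"translation": [0, 0, -0.1], "turn": [0, 0, 0]},
  {"translation": [0, 0, -0.1], "turn": [0, 0, 0]},
  {"translation": [0, 0, 0], "turn": [0, 0, 0]},
])

```text
clock: 17.75
tcp_pos: [0.5326, -0.3826, 0.047]
tcp_rot: [0.034, 0.958, 0.01, 0.286]
wrist_force: [0.8, 0.2, -1.0]
finger_gap: 0.0157
finger_force: 15.0
```

Emit:
drive_tool([
  {"translation": [0, 0, -0.1], "turn": [0, 0, 0]},
  {"translation": [0, 0, -0.1], "turn": [0, 0, 0]},
  {"translation": [0, 0, 0], "turn": [0, 0, 0]},
])

```text
clock: 18.05
tcp_pos: [0.5322, -0.3825, 0.0388]
tcp_rot: [0.034, 0.958, 0.01, 0.286]
wrist_force: [-0.2, -0.3, -0.8]
finger_gap: 0.0161
finger_force: 15.0
```

Emit:
drive_tool([
  {"translation": [0, 0, -0.1], "turn": [0, 0, 0]},
  {"translation": [0, 0, -0.1], "turn": [0, 0, 0]},
  {"translation": [0, 0, 0], "turn": [0, 0, 0]},
])

```text
clock: 18.35
tcp_pos: [0.5328, -0.3827, 0.0315]
tcp_rot: [0.034, 0.957, 0.01, 0.286]
wrist_force: [1.4, 0.1, 2.0]
finger_gap: 0.0157
finger_force: 15.0
```

Emit:
drive_tool([
  {"translation": [0, 0, 0], "turn": [0, 0, 0]},
  {"translation": [0, 0, 0], "turn": [0, 0, 0]},
  {"translation": [0, 0, 0], "turn": [0, 0, 0]},
  {"translation": [0, 0, 0], "turn": [0, 0, 0]},
], grip=-0.2)

```text
clock: 18.75
tcp_pos: [0.5316, -0.3823, 0.0305]
tcp_rot: [0.034, 0.958, 0.01, 0.285]
wrist_force: [-0.3, -0.8, 0.3]
finger_gap: 0.0348
finger_force: 0.0
```

Emit:
drive_tool([
  {"translation": [0, 0, 0.3], "turn": [0, 0, 0]},
  {"translation": [0, 0, 0.8], "turn": [0, 0, 0]},
  {"translation": [0, 0, 0.9], "turn": [0, 0, 0]},
  {"translation": [0, 0, 0.9], "turn": [0, 8.4, 0]},
  {"translation": [0, 0, 0.9], "turn": [0, 8.4, 0]},
  {"translation": [0, 0, 0.9], "turn": [0, 8.4, 0]},
  {"translation": [0, 0, 0.9], "turn": [0, 8.4, 0]},
  {"translation": [0, 0, 0], "turn": [0, 0, 0]},
  {"translation": [0, 0, 0], "turn": [0, 0, 0]},
])

```text
clock: 19.65
tcp_pos: [0.5344, -0.3846, 0.2361]
tcp_rot: [0.035, 0.999, -0.002, 0.031]
wrist_force: [-0.3, 0.5, 0.3]
finger_gap: 0.0355
finger_force: 0.0
```

```bash
python3 - <<'E'
from h import *
im,d,c=grab('wrist')
im2,d2,c2=grab('top')
s=readout.read_state();print(s['tcp_pos'],s['joint_positions'].round(2))
a=im[0:400,120:520]; b=cv2.resize(im2[130:250,270:450],(390,400),interpolation=3)
cv2.imwrite('pics/w7.png',np.hstack([a,b]))
E
```

```text
[ 0.53151523 -0.38589381  0.23368629] [ 1.3   0.69 -1.17  1.58  0.65  1.26  1.54]
```

View pics/w7.png

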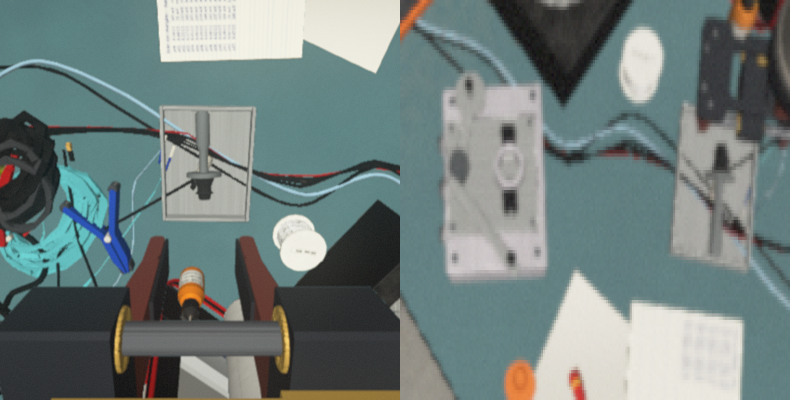

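The stopper lies in the tray (left crop (203,150)), and the neck is open (right crop (508,167)) with the housing in place. The disc pin is at right crop (468,85); next I'll measure it.

```bash
python3 - <<'E'
from h import *
im,d,c=grab('top'); g=cv2.cvtColor(im,cv2.COLOR_BGR2GRAY)
w=g[146:166,292:312]; print(w[4:16:1,3:17])
m=(w<85); v,u=np.nonzero(m); U,V=u.mean()+292,v.mean()+146; print(m.sum(),U,V)
print('disc',ray_z(c,U,V,.1265),'neck',ray_z(c,319.8,180.1,.0945),'pivot',ray_z(c,297.1,178.9,.1065),'bar',ray_z(c,270+111*.4615,130+258*.3,.132))
E
```

```text
[[105  87  81  88 110 120 122 120 121 122 118 118 117 117]
 [117 109  94  91 111 128 132 136 137 137 129 120 117 117]
 [120 122 119 129 140 148 143 144 155 156 149 135 125 117]
 [122 128 139 151 151 139 119 130 150 162 159 151 139 124]
 [125 142 156 160 142 101  68  89 122 156 161 163 154 136]
 [131 152 164 161 145  93  57  65 106 151 163 162 162 151]
 [146 161 163 161 150 114  78  78 118 154 163 164 163 159]
 [170 164 164 163 159 145 110 108 133 154 163 163 165 164]
 [167 164 166 164 163 155 137 134 141 158 162 164 167 168]
 [147 159 164 165 165 161 153 150 153 161 165 163 164 164]
 [141 159 165 167 164 163 161 161 162 165 166 167 164 164]
 [163 166 168 164 164 165 163 164 168 166 168 165 164 164]]
14 299.85714285714283 150.57142857142858
disc [ 0.59008181 -0.04641734  0.1265    ] neck [ 0.52057027 -0.10484908  0.0945    ] pivot [ 0.5163522  -0.04406525  0.1065    ] bar [ 0.43837247 -0.11590966  0.132     ]
```

Emit:
drive_tool([
  {"translation": [-0.25, 0.4, 0], "turn": [0, 0, -1]},
  {"translation": [-0.25, 0.75, 0], "turn": [0, 0, -1]},
  {"translation": [-0.25, 0.75, 0], "turn": [0, 0, -1]},
  {"translation": [0, 0.75, 0], "turn": [0, 0, -1]},
  {"translation": [0, 0.75, 0], "turn": [0, 0, 0]},
  {"translation": [0, 0.75, 0], "turn": [0, 0, 0]},
  {"translation": [0, 0.75, 0], "turn": [0, 0, 0]},
  {"translation": [0, 0.75, 0], "turn": [0, 0, 0]},
  {"translation": [0, 0.75, 0], "turn": [0, 0, 0]},
  {"translation": [0.6, 0.75, 0], "turn": [0, 0, 0]},
  {"translation": [0.6, 0.75, 0], "turn": [0, 0, 0]},
  {"translation": [0.5, 0.75, 0], "turn": [0, 0, 0]},
  {"translation": [0.27, 0.35, 0], "turn": [0, 0, 0]},
  {"translation": [0, 0, 0], "turn": [0, 0, 0]},
  {"translation": [0, 0, 0], "turn": [0, 0, 0]},
], grip=-1)

```text
clock: 21.3
tcp_pos: [0.5805, -0.0269, 0.2342]
tcp_rot: [0.071, 0.997, -0.003, 0.029]
wrist_force: [0.4, -0.2, 0.0]
finger_gap: 0.0006
finger_force: 0.0
```

```bash
python3 - <<'E'
from h import *
im,d,c=grab('top')
s=readout.read_state();print(s['tcp_pos'],R.from_quat(s['tcp_rot']).as_matrix().round(3).tolist(),s['joint_positions'].round(2))
print('disc',ray_z(c,301.4,155,.1265))
# wrist: dark ball near predicted
im,d,c=grab('wrist'); g=cv2.cvtColor(im,cv2.COLOR_BGR2GRAY)
u,v=proj(c,(.5775,-.0535,.1265)); print(u,v); u,v=int(u),int(v)
m=(g[v-30:v+30,u-30:u+30]<75).astype(np.uint8); n,l,st,ce=cv2.connectedComponentsWithStats(m)
for i in range(1,n):
    if st[i,4]>20: p=ce[i]+[u-30,v-30]; print(st[i],p,ray_z(c,*p,.1265))
E
```

```text
[ 0.58048888 -0.02754611  0.2343161 ] [[-0.988, 0.144, 0.057], [0.143, 0.99, -0.01], [-0.058, -0.002, -0.998]] [ 0.81  0.54 -1.19  1.76  0.58  1.17  0.88]
disc [ 0.57797305 -0.051648    0.1265    ]
290.2130129245232 191.75947614597328
[27 25 11 11 97] [291.97938144 190.74226804] [ 0.57683101 -0.05189239  0.1265    ]
[13 35 47 18 88] [296.56818182 206.29545455] [ 0.59103086 -0.05045813  0.1265    ]
```

Emit:
drive_tool([
  {"translation": [0.02, 0.1, -0.4], "turn": [0, 3.3, 0]},
  {"translation": [0, 0, -0.8], "turn": [0, 0, 0]},
  {"translation": [0, 0, -0.8], "turn": [0, 0, 0]},
  {"translation": [0, 0, -0.6], "turn": [0, 0, 0]},
  {"translation": [0, 0, -0.3], "turn": [0, 0, 0]},
  {"translation": [0, 0, -0.16], "turn": [0, 0, 0]},
  {"translation": [0, 0, 0], "turn": [0, 0, 0]},
  {"translation": [0, 0, 0], "turn": [0, 0, 0]},
])

```text
clock: 22.2
tcp_pos: [0.583, -0.0217, 0.1141]
tcp_rot: [0.071, 0.997, -0.005, 0.002]
wrist_force: [0.5, -0.5, 0.6]
finger_gap: 0.0004
finger_force: 0.0
```

Emit:
drive_tool([
  {"translation": [-0.04, -0.17, 0], "turn": [0, 0, 0]},
  {"translation": [-0.04, -0.17, 0], "turn": [0, 0, 0]},
  {"translation": [0, -0.14, 0], "turn": [0, 0, -5]},
  {"translation": [0, -0.14, 0], "turn": [0, 0, -5]},
  {"translation": [0, -0.14, 0], "turn": [0, 0, -5]},
  {"translation": [-0.03, -0.14, 0], "turn": [0, 0, -5]},
  {"translation": [-0.035, -0.135, 0], "turn": [0, 0, -5]},
  {"translation": [-0.035, -0.135, 0], "turn": [0, 0, -5]},
  {"translation": [-0.06, -0.125, 0], "turn": [0, 0, -5]},
  {"translation": [-0.07, -0.125, 0], "turn": [0, 0, -5]},
  {"translation": [-0.075, -0.12, 0], "turn": [0, 0, -5]},
  {"translation": [-0.1, -0.1, 0], "turn": [0, 0, -5]},
  {"translation": [-0.1, -0.1, 0], "turn": [0, 0, -5]},
  {"translation": [-0.1, -0.1, 0], "turn": [0, 0, -5]},
  {"translation": [0, 0, 0], "turn": [0, 0, 0]},
])

```text
clock: 23.7
tcp_pos: [0.5548, -0.0964, 0.1135]
tcp_rot: [0.561, 0.828, -0.005, -0.001]
wrist_force: [-0.5, -0.2, -0.2]
finger_gap: 0.0002
finger_force: 0.0
```

Emit:
drive_tool([
  {"translation": [-0.12, -0.08, 0], "turn": [0, 0, -5]},
  {"translation": [-0.12, -0.08, 0], "turn": [0, 0, -5]},
  {"translation": [0, 0, 0], "turn": [0, 0, 0]},
])

```text
clock: 24.0
tcp_pos: [0.5453, -0.1023, 0.1134]
tcp_rot: [0.63, 0.777, -0.005, -0.001]
wrist_force: [-0.2, 1.0, -0.1]
finger_gap: 0.0007
finger_force: 0.0
```

Emit:
drive_tool([
  {"translation": [-0.06, -0.03, 0], "turn": [0, 0, -5]},
  {"translation": [-0.05, -0.02, 0], "turn": [0, 0, -0.6]},
  {"translation": [0, 0, 0], "turn": [0, 0, 0]},
])

```text
clock: 24.3
tcp_pos: [0.5411, -0.1039, 0.1132]
tcp_rot: [0.666, 0.746, -0.004, -0.002]
wrist_force: [0.6, 0.0, 0.5]
finger_gap: 0.0004
finger_force: 0.2
```

Emit:
drive_tool([
  {"translation": [-0.05, -0.005, 0], "turn": [0, 0, 0]},
  {"translation": [0, 0, 0], "turn": [0, 0, 0]},
])

```text
clock: 24.5
tcp_pos: [0.5389, -0.1039, 0.113]
tcp_rot: [0.667, 0.745, -0.004, -0.002]
wrist_force: [1.7, 0.3, -0.0]
finger_gap: 0.0008
finger_force: 0.3
```

Emit:
drive_tool([
  {"translation": [-0.05, -0.005, 0], "turn": [0, 0, 0]},
  {"translation": [0, 0, 0], "turn": [0, 0, 0]},
])

```text
clock: 24.7
tcp_pos: [0.5367, -0.1041, 0.113]
tcp_rot: [0.667, 0.745, -0.004, -0.002]
wrist_force: [0.6, 0.3, 0.7]
finger_gap: 0.0007
finger_force: 0.3
```

Emit:
drive_tool([
  {"translation": [-0.05, -0.005, 0], "turn": [0, 0, 0]},
  {"translation": [0, 0, 0], "turn": [0, 0, 0]},
])

```text
clock: 24.9
tcp_pos: [0.5359, -0.1041, 0.1132]
tcp_rot: [0.667, 0.745, -0.003, -0.001]
wrist_force: [5.3, -0.2, -2.9]
finger_gap: 0.0005
finger_force: 2.4
```

Emit:
drive_tool([
  {"translation": [-0.05, -0.005, 0], "turn": [0, 0, 0]},
  {"translation": [0, 0, 0], "turn": [0, 0, 0]},
])

```text
clock: 25.1
tcp_pos: [0.5354, -0.1041, 0.1135]
tcp_rot: [0.667, 0.745, -0.002, -0.0]
wrist_force: [8.3, -0.0, -5.5]
finger_gap: 0.0007
finger_force: 4.5
```

```bash
cat > dk.py <<'E'
from h import *
im,d,c=grab('wrist'); g=cv2.cvtColor(im,cv2.COLOR_BGR2GRAY)
u,v=proj(c,(.5227,-.1066,.1265)).astype(int); print(u,v)
m=(g[v-40:v+40,u-40:u+40]<75).astype(np.uint8); n,l,st,ce=cv2.connectedComponentsWithStats(m)
for i in range(1,n):
    if st[i,4]>20: p=ce[i]+[u-40,v-40]; print(st[i],p.round(1),ray_z(c,*p,.1265).round(4))
E
python3 dk.py
```

```text
295 269
[  0   0  12  21 207] [259.5 238.6] [ 0.5039 -0.092   0.1265]
[   0    0   80   80 3628] [304.1 279.9] [ 0.5273 -0.1119  0.1265]
```

The end stop is reached and the force is rising. I'll back off, rise and check.

Emit:
drive_tool([
  {"translation": [0.15, 0, 0], "turn": [0, 0, 0]},
  {"translation": [0.2, 0, 0], "turn": [0, 0, 0]},
  {"translation": [0, 0, 0.6], "turn": [0, 0, 0]},
  {"translation": [0, 0, 0.9], "turn": [0, 0, 0]},
  {"translation": [0, 0, 0.9], "turn": [0, 0, 0]},
  {"translation": [-0.5, 0, 0.9], "turn": [0, 0, 0]},
  {"translation": [-0.5, 0, 0.9], "turn": [0, 0, 0]},
  {"translation": [0, 0, 0.5], "turn": [0, 0, 0]},
  {"translation": [0, 0, 0], "turn": [0, 0, 0]},
  {"translation": [0, 0, 0], "turn": [0, 0, 0]},
])

```text
clock: 26.15
tcp_pos: [0.5067, -0.1046, 0.3006]
tcp_rot: [0.668, 0.745, -0.005, -0.002]
wrist_force: [-0.2, 0.7, -0.6]
finger_gap: 0.0006
finger_force: 0.0
```

```bash
python3 dk.py; python3 - <<'E'
from h import *
# housing flatness: plate height from depth
im,d,c=grab('wrist')
for P in((.50,-.02,.065),(.56,-.09,.065),(.49,-.125,.065),(.5227,-.0966,.1)):
    u,v=proj(c,P).astype(int); print(pt(c,u,v,np.median(d[v-1:v+2,u-1:u+2])).round(4))
# tray check, top cam: dark pixels (stopper rubber) in tray
im,d,c=grab('top')
P=[]
for v in range(160,215):
    for u in range(390,440):
        if d[v,u]>0:
            p=pt(c,u,v,d[v,u])
            if .47<p[0]<.62 and -.45<p[1]<-.32 and p[2]>.014: P.append(p)
P=np.array(P); print(len(P),P.max(0).round(3),np.median(P,0).round(3))
print(readout.read_state()['tcp_pos'])
E
```

```text
338 182
[ 57  21  14  17 206] [361.9 170.9] [ 0.5446 -0.0918  0.1265]
[ 10  22  12  17 201] [313.5 172. ] [ 0.4959 -0.0983  0.1265]
[37 35  9  9 63] [339.  181.2] [ 0.5228 -0.105   0.1265]
[ 53  62   9  18 106] [354.5 213. ] [ 0.5434 -0.1374  0.1265]
[ 0.4993 -0.0205  0.106 ]
[ 0.5598 -0.0896  0.0649]
[ 0.4893 -0.1247  0.0647]
[ 0.5222 -0.0963  0.1003]
470 [ 0.616 -0.322  0.047] [ 0.543 -0.382  0.02 ]
[ 0.50630699 -0.10443519  0.29947775]
```

The disc pin is centred on the neck (0.523, −0.105), the plate is flat at 65 mm, and the stopper is in the tray. Handing in.

```bash
python3 -c "
from rig import bot
print(bot.hand_in())"
```

```text
the job is handed in; nothing more can be done
None
```

The job is handed in at about 26 s: the bar was pushed clear, and the stopper was rocked free and laid in the tray. The disc is turned to its end stop over the open neck, and the housing is flat in its place. The first grasp missed and tipped the freed stopper sideways in the neck before the second one lifted it out.

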